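Free the belt tensioner and hold it back for belt fitting

TASK

On the belt drive module, slide the black transport-lock grip all the way to its end stop, away from the tensioner arm's pivot, to free the arm. Then push the sprung tensioner arm back by its tall idler roller, past the ratchet click and nearly to its stop pin, so that a belt could be fitted, and finish while still holding it back there with the fingers: it springs forward if let go. Leave the button box, valve block and parts tray where they are.

Things in the scene. Friction and masses are not known exactly. Their poses are not given: they have to be found in the camera images.
- belt_module: Belt drive module fixed on the bench, yaw varies: a grey plate 12 mm thick, origin on the bench, z up, spanning x -115 to 100 and y -170 to 240 mm. In this frame (mm): arm pivot (-10, 20); two low pulleys, 48 across, 34 high, at (-93, 70) and (-93, 225); black pawl guide 36 x 34 at (69, 20), 36 high; lock rail along y at x -11, y -65 to -170, its end strip at y -167 is 32 high. No belt is fitted.
- stop_pin (a point): Top of the steel stop pin, 9 mm in diameter, 40 mm above the bench, on the far (+x) side of the arm bar, at module (29, 97) mm; the bar meets it at the end of its swing.
- pivot_axis (a point): The tensioner arm's vertical pivot axis, 26 mm above the bench. Its hub is 36 mm across, the spring coil on it ends 53 mm above the bench. The arm's steel bar, 16 mm wide, lies 20 to 32 mm above the bench; a 60 mm tail continues beyond the pivot to the side of the lock, and a short toothed finger reaches from the hub to the pawl.
- tensioner_arm (a joint): Angle of the tensioner arm, rad: 0 sprung forward (start), 0.62 at the stop pin; grows as the idler goes to the module +x (clockwise from above). At angle q the idler is 120 mm from pivot_axis in direction 1.871 - q rad, anticlockwise from module +x. The spring resists with 3 N at the idler at 0, 8 N at 0.62. While the lock is in, the arm is blocked at about 0.06.
- pawl_tip (a point): Small roller at the tip of the sprung steel pawl, 26 mm above the bench, beside the hub. As the arm swings, its tooth lifts the pawl from arm angle 0.23 to 0.45 (about 3 N more at the idler): the ratchet click. The pawl only clicks, it does not hold the arm, which springs forward whenever let go.
- idler_top (a point): Centre of the top of the idler roller, 82 mm above the bench, at the end of the arm: an upright black cylinder 32 mm in diameter, bare from 37 to 82 mm above the bench, with a 40 mm flange below. It can be pushed on its -x side or pinched from above.
- transport_lock (a joint): Travel of the transport lock, m: 0 fully in (tongue behind the arm's tail), 0.040 out at its end stop; starts between 0 and 0.008. It grows as the grip slides towards the module's -y. The arm is free beyond 0.026. Friction about 3 N, it stays where it is left.
- lock_grip_top (a point): Centre of the top of the transport-lock grip, 74 mm above the bench, at module (-11, -99) mm when the lock is fully in: an upright black block 18 (module x) x 22 (module y) x 42 mm high, from 32 to 74 mm above the bench, on a low carriage 34 x 30 mm with a 12 mm wide steel tongue, 20 to 32 mm above the bench, that points to +y.
- button_box: Bystander: loose white control box 70 x 110 x 55 mm with two grey buttons on top (71 mm high in all), about 170 mm from the module's origin on its -x side. Origin under its centre.
- valve_block: Bystander: loose aluminium valve block 60 x 85 x 40 mm with a black coil and two brass fittings on top (70 mm high), beyond the module's -y end. Origin under its centre.
- parts_tray: Bystander: loose empty black tray 130 x 120 x 35 mm, beyond the module's +y end. Origin under its centre.

How it is judged:
By the outcome, as a careful person would: the job done as asked, in the order asked, and still so for the second after the job is handed in, while the arm keeps its last pose, push and grip.
It also fails if it takes over 43 s, if anything falls off the work surface, if the arm or the gripper's body presses on something with over 40 N, if the wrist force passes 120 N, or if a joint passes its speed limit or range.

ROBOT

A 7-joint arm with a two-finger parallel gripper is mounted at the origin on the work surface. World frame = base frame: x ahead of the robot, y to its left, z up, the work surface at z = 0. Lengths are in m, angles in degrees, forces in N, time in s.
With the tool pointing down it reaches from about 0.4 to 0.75 m from the base axis. Payload 19.5 kg.
Tool frame: the origin (TCP) lies at the very end of the fingers, on their centre line; the grasp point (between the pads) lies 19 mm behind it; z points along the fingers, x is the direction in which the jaws open and shut, and the axes are right-handed (so a half turn about z gives the same grasp; the last joint's range is limited). The gripper opens to 85 mm and grips with 20 to 120 N. Pads are 22 mm wide; open, the fingers measure 114 mm over their backs; the gripper's body (76 mm by 85 mm) begins 54 mm behind the grasp point. The pads swing forward as they close: fully open they stand 13 mm farther back than shut.
Start: joints at [70.892, 40.479, -1.581, 85.061, 1.261, 54.483, -4.326], TCP at [0.165, -0.551, 0.231] pointing down, gripper open.
Joint ranges: [-155.06, 155.06], [-18.47, 123.98], [-90, 86.84], [0, 140.48], [-83.41, 263.41], [0, 116], [-161.91, 161.91]. Speed limits (degrees/s): [108.29, 108.29, 147.25, 147.25, 172.46, 172.46, 172.46].

INTERFACE

Orientations are given as a 3x3 rotation matrix whose columns are the frame's x, y, z axes.
In Python, from workcell import sense, grab_frame, camera_info, close_job gives the robot as it stands. The module is installed in compiled form; this text tells all that it offers.
- The arm moves only by the shell command python3 -m handwheel 'ROWS' [FORCE]. ROWS is JSON, a list of rows, each a list of 3 entries, a list of its own where there are three numbers: the turn, a rotation vector about the tool's x, y, z in units of 10 degrees (1.0 is 10 degrees), then the shift along the tool's x, y, z in units of 60 mm (1.0 is 60 mm), then the finger opening in mm, from 0 to 85.4. In form: [[[ax, ay, az], [dx, dy, dz], claw], ...]. A call has 1 to 8 rows; each row shifts and turns the commanded pose from where the row before left it, along the tool's axes as they then stand; what a row does not reach is not made up. A row lasts 1/8 s, in which the tool goes at most 62.5 mm and 10.7 degrees, less where a joint would pass 70% of its speed; a pose out of reach is approached as far as the arm can. A call is refused whole if a number of a shift passes 1 or a number of a turn 1, either way. A call with a gripper value outside its range is refused whole. The fingers move at their own pace and stop on an object; FORCE is the grip in N (left out, the last holds). Time passes only in rows, so rows that do not move let the fingers close. It gives the time, the measured TCP pose, the force and the opening at its end, in the units of the state.
- sense(): the state, without advancing time (a new reading comes with each control period).
- grab_frame(name): name is "side" or "top"; returns (picture, depth): 420x560x3 uint8, blue, green, red; 420x560 float32, m along the optical axis (not along the pixel's ray), 0 where there is no reading.
- camera_info(name): a dict with "K" (3x3 intrinsics, pixels), "position" and "rotation" of the camera in the world. Camera axes: x right, y down, z forward; pixel columns grow to the right and rows downward; lengths in m; the calibration is good to about 2 mm. A picture is of the moment at which its call begins. camera_info takes no time and is no camera call.
- close_job(): hands the job in, once; it reports no verdict.
The state is a dict: "time": time; "joint_positions": joint angles; "joint_vel": joint speeds; "tau": joint torques, N m; "tool_pos": TCP position; "orientation": TCP orientation; "contact_force": force on the tool from outside, world axes, zero at the start; "torque": the same for the moment, N m; "gripper_width": finger opening in m.
Only numpy, scipy, OpenCV 4.12 (cv2) and the standard library are available. Lean on these libraries where they do the work, as an engineer would, in place of code of your own. Each camera call takes 0.05 s, during which the arm holds its last target.

## Working session

There is one attempt and no reset: what is moved stays moved. The work goes in short steps, Python scripts to look and compute and a shell command to move; the robot and the scene stay as the last step left them, time stands still between calls to the robot, and variables do not carry over. Pictures are saved under pics/ and viewed, and the job is handed in when it is done.

```bash
mkdir -p pics; python3 - <<'E'
from workcell import *
import cv2,numpy as np
for n in("top","side"):
    p,d=grab_frame(n); cv2.imwrite(f"pics/{n}0.png",p); np.save(f"pics/{n}0.npy",d)
    c=camera_info(n); print(n,c)
s=sense();print(s)
E
```

```text
top {'K': array([[446.63201959,   0.        , 282.30556223],
       [  0.        , 446.63201959, 209.37702919],
       [  0.        ,   0.        ,   1.        ]]), 'position': array([0.45100342, 0.09015802, 1.09413458]), 'rotation': array([[-0.01865587, -0.99482742,  0.09985171],
       [-0.99979466,  0.01777169, -0.0097371 ],
       [ 0.0079122 , -0.10001286, -0.99495468]])}
side {'K': array([[508.85943953,   0.        , 275.78858708],
       [  0.        , 508.85943953, 218.76916597],
       [  0.        ,   0.        ,   1.        ]]), 'position': array([0.12224821, 0.88989488, 0.97893697]), 'rotation': array([[-0.88627442, -0.32005145,  0.33479056],
       [-0.46305322,  0.62784526, -0.62561333],
       [-0.00996822, -0.70949094, -0.70464405]])}
{'time': 0.1, 'joint_positions': array([70.89242617, 40.50948814, -1.58207518, 85.07909709,  1.26000483,
       54.48280667, -4.32453843]), 'joint_vel': array([ 0.16247443, -0.10742726,  0.01946279, -0.0299928 , -0.04730446,
       -0.01952819, -0.021996  ]), 'tau': array([ 1.81016803e-03, -8.84282398e+01,  1.23731006e+00, -2.36454606e+01,
        1.70921796e-02,  4.94456195e-03, -5.66427673e-05]), 'tool_pos': array([ 0.16534682, -0.55048521,  0.23089377]), 'orientation': array([[ 2.87678936e-01, -9.57726863e-01, -2.93733567e-04],
       [-9.57726443e-01, -2.87679085e-01,  8.97041730e-04],
       [-9.43621965e-04,  2.32563932e-05, -9.99999555e-01]]), 'contact_force': array([1.07291229, 0.54174434, 0.52549466]), 'torque': array([ 0.04556159, -0.04698717, -0.03325855]), 'gripper_width': 0.08527736354524458}
```

View pics/top0.png

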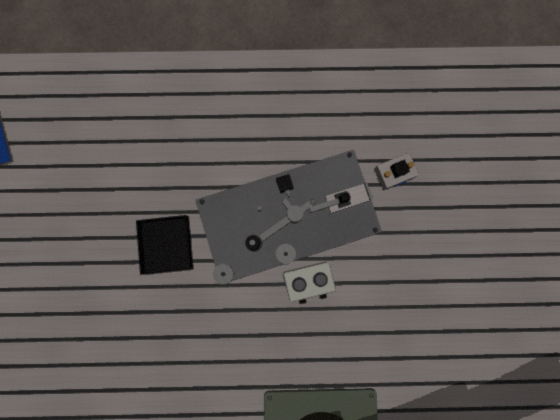

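View pics/side0.png

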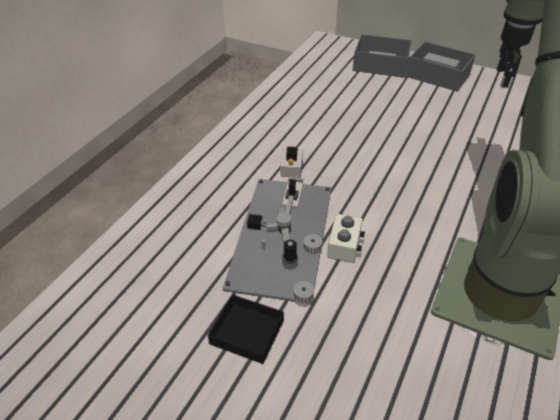

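```bash
python3 - <<'E'
import cv2
p=cv2.imread("pics/top0.png")[140:295,185:425]
p=cv2.convertScaleAbs(cv2.resize(p,None,fx=3.3,fy=3.3,interpolation=cv2.INTER_CUBIC),alpha=1.8)
cv2.imwrite("pics/z0.png",p)
p=cv2.imread("pics/side0.png")[165:315,215:375]
p=cv2.convertScaleAbs(cv2.resize(p,None,fx=4,fy=4,interpolation=cv2.INTER_CUBIC),alpha=1.8)
cv2.imwrite("pics/z1.png",p)
E
```

```text
(no output)
```

View pics/z0.png

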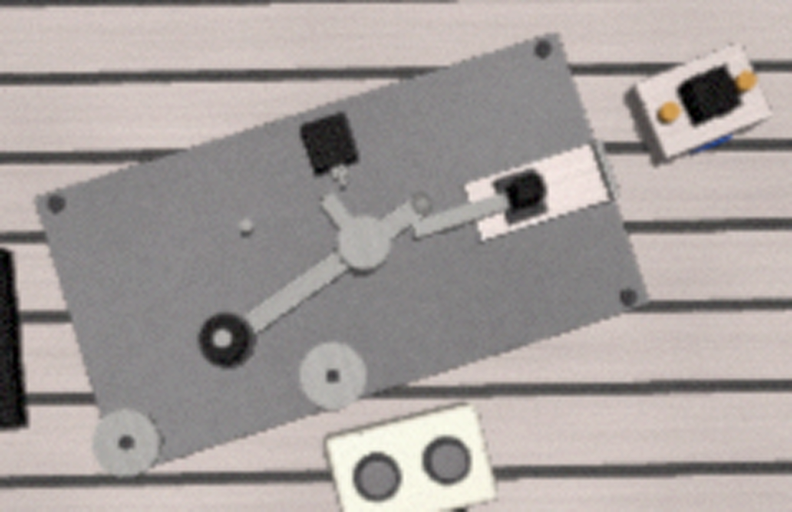

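View pics/z1.png

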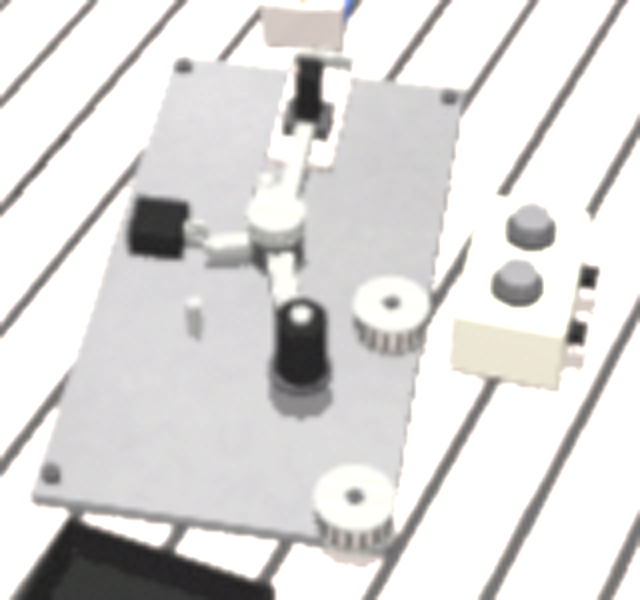

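```bash
cat > h.py <<'E'
import numpy as np
from workcell import camera_info,sense
from scipy.optimize import least_squares
C={n:camera_info(n) for n in("top","side")}
def ray(n,u,v,z):
    c=C[n]; d=c["rotation"]@np.linalg.inv(c["K"])@[u,v,1]
    p=c["position"]; return (p+d*(z-p[2])/d[2])[:2]
def proj(n,P):
    c=C[n]; q=c["K"]@(c["rotation"].T@(np.asarray(P)-c["position"])); return q[:2]/q[2]
def w(m,x,y): 
    c,s=np.cos(m[2]),np.sin(m[2]); return np.array([m[0]+c*x-s*y,m[1]+s*x+c*y])
def zt(u,v): return (u+.5)/3.3-.5+185,(v+.5)/3.3-.5+140
def zs(u,v): return (u+.5)/4-.5+215,(v+.5)/4-.5+165
E
python3 - <<'E'
from h import *
T=[(-93,70,34,332,376),(-93,225,34,126,442),(-10,20,53,365,242),(69,20,36,330,144),(29,97,40,246,227),(100,-170,12,558,33),(-115,-170,12,648,298),(100,240,12,37,199)]
S=[(-93,70,34,391,302),(-93,225,34,354,496),(29,97,40,193,302),(-10,20,53,275,214)]
def res(m,pr=0):
    o=[]
    for n,L,f in(("top",T,zt),("side",S,zs)):
        for x,y,z,u,v in L:
            o.append(ray(n,*f(u,v),z/1e3)-w(m,x/1e3,y/1e3))
            if pr:print(n,x,y,np.round(o[-1]*1e3,1))
    return np.ravel(o)
r=least_squares(res,[.45,.05,0]) 
if r.cost>1e-3: r=min((least_squares(res,[.45,.05,a]) for a in np.arange(-3,3,.7)),key=lambda r:r.cost)
m=r.x;res(m,1);print(m,np.degrees(m[2]),r.cost)
np.save("m.npy",m)
def inv(p): d=p-m[:2];c,s=np.cos(m[2]),np.sin(m[2]);return np.array([c*d[0]+s*d[1],-s*d[0]+c*d[1]])*1e3
for nm,q in(("idler",(zt(226,338),zs(301,312),.082)),("grip",(zt(527,188),zs(309,60),.074))):
    for n,i in(("top",0),("side",1)):
        p=ray(n,*q[i],q[2]);print(nm,n,p,inv(p))
q=0;a=1.871
print("idler pred",-10+120*np.cos(a),20+120*np.sin(a))
for nm,x,y in(("idler0",-45.4,134.7),("idlerend",-10+120*np.cos(a-.62),20+120*np.sin(a-.62)),("grip",-11,-99),("gripend",-11,-139),("pivot",-10,20)):print(nm,(x,y),w(m,x/1e3,y/1e3),np.hypot(*w(m,x/1e3,y/1e3)))
s=sense();print(s['time'])
E
```

```text
top -93 70 [-0.1 -0.5]
top -93 225 [ 0.8 -1.3]
top -10 20 [ 0.1 -1.7]
top 69 20 [-2.1 -1.4]
top 29 97 [-1.4 -1.9]
top 100 -170 [-2.  -1.3]
top -115 -170 [4.2 1.6]
top 100 240 [-1.5 -4.2]
side -93 70 [1.  1.5]
side -93 225 [1.1 1.9]
side 29 97 [0.6 2. ]
side -10 20 [-0.6  5.3]
[0.56175569 0.03525631 0.29404108] 16.847313168345273 5.170459781191272e-05
idler top [0.47950346 0.1475475 ] [-46.17752303 131.31023067]
idler side [0.48099802 0.14992447] [-44.05820996 133.15203026]
grip top [ 0.58037064 -0.06335535] [-10.76384339 -99.77432044]
grip side [ 0.58334671 -0.06814814] [  -9.30456893 -105.22393693]
idler pred -45.48577323702253 134.63315357160255
idler0 (-45.4, 134.7) [0.47926518 0.15101712] 0.5024950629176986
idlerend (np.float64(27.724786432749106), np.float64(133.9159360607789)) [0.54947873 0.1714599 ] 0.5756086969950495
grip (-11, -99) [ 0.57992021 -0.0626827 ] 0.5832980097195682
gripend (-11, -139) [ 0.5915131  -0.10096592] 0.6000682134781292
pivot (-10, 20) [0.54638844 0.0514997 ] 0.5488101214140928
0.1
```

```bash
python3 -m handwheel '[[[0,0,0],[-0.48,-0.75,0],85],[[0,0,0],[-0.48,-0.75,0],85],[[0,0,0],[-0.48,-0.75,0],85],[[0,0,0],[-0.48,-0.75,0],85],[[0,0,0],[-0.48,-0.75,0],85],[[0,0,0],[-0.48,-0.75,0],85],[[0,0,0],[-0.48,-0.75,0],85],[[0,0,0],[-0.48,-0.75,0],85]]' 20
```

```text
time: 1.1
tool_pos: [0.4448, -0.2249, 0.2312]
orientation: [[0.288, -0.958, -0.0], [-0.958, -0.288, 0.0], [-0.0, 0.0, -1.0]]
contact_force: [1.1, 0.3, 0.9]
gripper_width: 0.0847
```

```bash
python3 -m handwheel '[[[0,0,-1],[0,0,0],85],[[0,0,-1],[0,0,0],85],[[0,0,-1],[0,0,0],85],[[0,0,-1],[0,0,0],85],[[0,0,-1],[0,0,0],85],[[0,0,-1],[0,0,0],85],[[0,0,-1],[0,0,0],85],[[0,0,-1],[0,0,0],85]]'
cat >> h.py <<'E'
def need(x,y,z,yaw=None):
    s=sense();R=s['orientation'];m=np.load('m.npy')
    W=np.r_[w(m,x/1e3,y/1e3),z]
    print("units",np.round(R.T@(W-s['tool_pos'])/.06,3),"tool yaw vs module deg",np.round(np.degrees(np.arctan2(R[1,0],R[0,0])-m[2]),2),"tilt",np.round(R[:2,2],4),"pos",s['tool_pos'],"F",np.round(s['contact_force'],1),"t",s['time'],"w",s['gripper_width'],"j",np.round(s['joint_positions'],1))
E
python3 -c "
from h import *
need(-11,-101,.12)"
```

```text
time: 2.1
tool_pos: [0.4438, -0.2265, 0.2311]
orientation: [[0.992, 0.123, -0.0], [0.123, -0.992, 0.0], [-0.0, -0.0, -1.0]]
contact_force: [-0.9, -0.3, 0.1]
gripper_width: 0.0844
units [ 2.593 -2.398  1.852] tool yaw vs module deg -9.81 tilt [-0.0004  0.0002] pos [ 0.44377827 -0.22646247  0.23114549] F [-0.9 -0.3  0.1] t 2.1 w 0.08443817064252507 j [ 36.1  35.1 -22.4 100.4  17.1  48.   12.8]
```

```bash
python3 -m handwheel '[[[0,0,0],[0.65,-0.6,0],85],[[0,0,0],[0.65,-0.6,0],85],[[0,0,0],[0.65,-0.6,0],85],[[0,0,0],[0.65,-0.6,0],85],[[0,0,-1],[0,0,0.5],85],[[0,0,0],[0,0,0.5],85],[[0,0,0],[0,0,0],85]]' 
python3 -c "
from h import *
need(-11,-101,.045)
import cv2
from workcell import grab_frame
p,d=grab_frame('side');cv2.imwrite('pics/s1.png',cv2.convertScaleAbs(cv2.resize(p[100:320,200:400],None,fx=2.7,fy=2.7),alpha=1.8))"
```

```text
time: 2.98
tool_pos: [0.5811, -0.0652, 0.1698]
orientation: [[0.958, 0.288, -0.003], [0.288, -0.958, 0.0], [-0.003, -0.001, -1.0]]
contact_force: [0.7, -0.4, 0.3]
gripper_width: 0.0851
units [-0.   -0.01  2.08] tool yaw vs module deg -0.14 tilt [-0.0035  0.0003] pos [ 0.58111429 -0.06520315  0.16977958] F [ 0.7 -0.4  0.3] t 2.975 w 0.08510083050625919 j [ 13.9  46.7 -21.6  86.9  20.3  50.4   2.1]
```

View pics/s1.png

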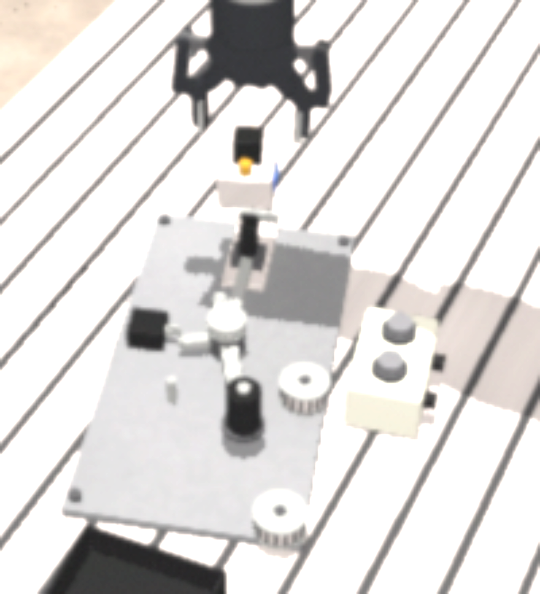

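The picture shows the open fingers (s1.png, at about 200,110 and 303,120) straddling the line of the grip (249,235). I'll descend and close.

```bash
python3 -m handwheel '[[[0,0,0],[0,0,0.7],85],[[0,0,0],[0,0,0.7],85],[[0,0,0],[0,0,0.6],85],[[0,0,0],[0,0,0.08],85],[[0,0,0],[0,0,0],18],[[0,0,0],[0,0,0],10],[[0,0,0],[0,0,0],10],[[0,0,0],[0,0,0],10]]' 25
python3 -c "
from h import *
need(-11,-139,.045)"
```

```text
time: 4.03
tool_pos: [0.5816, -0.0655, 0.0472]
orientation: [[0.958, 0.287, -0.001], [0.287, -0.958, -0.001], [-0.001, 0.0, -1.0]]
contact_force: [-2.5, 1.4, 16.1]
gripper_width: 0.0177
units [-0.012  0.613  0.037] tool yaw vs module deg -0.14 tilt [-0.0008 -0.0006] pos [ 0.58159755 -0.06551105  0.04719483] F [-2.5  1.4 16.1] t 4.025 w 0.017708565429074053 j [ 11.7  56.7 -17.1  91.9  25.3  35.2  -2.2]
```

```bash
python3 -m handwheel '[[[0,0,0],[0,0.1,-0.03],10],[[0,0,0],[0,0.15,0],10],[[0,0,0],[0,0.15,0],10],[[0,0,0],[0,0.1,0],10],[[0,0,0],[0,0,0],10]]' 40
python3 -c "
from h import *
need(-11,-139,.045)"
```

```text
time: 4.65
tool_pos: [0.5904, -0.095, 0.0477]
orientation: [[0.958, 0.287, -0.001], [0.287, -0.958, -0.0], [-0.001, 0.0, -1.0]]
contact_force: [1.8, -1.7, -28.2]
gripper_width: 0.0172
units [-0.011  0.1    0.044] tool yaw vs module deg -0.18 tilt [-0.0009 -0.0005] pos [ 0.59039611 -0.09501086  0.04766693] F [  1.8  -1.7 -28.2] t 4.65 w 0.01721044920874251 j [ 14.8  57.5 -18.   89.1  25.4  37.5   0.9]
```

```bash
python3 -m handwheel '[[[0,0,0],[0,0.04,0.02],10],[[0,0,0],[0,0.04,0],10],[[0,0,0],[0,0.04,0],10],[[0,0,0],[0,0,0],10]]'
python3 -c "
from h import *
need(-11,-139,.045)"
python3 -m handwheel '[[[0,0,0],[0,0.03,0],10],[[0,0,0],[0,0.03,0],10],[[0,0,0],[0,0,0],10]]'
python3 -c "
from h import *
need(-11,-139,.045)
import cv2
from workcell import grab_frame
p,d=grab_frame('top');cv2.imwrite('pics/t2.png',cv2.convertScaleAbs(cv2.resize(p[140:295,185:425],None,fx=3.3,fy=3.3),alpha=1.8))"
```

```text
time: 5.15
tool_pos: [0.5924, -0.1015, 0.0475]
orientation: [[0.958, 0.287, -0.001], [0.287, -0.958, -0.001], [-0.001, 0.0, -1.0]]
contact_force: [-4.2, -0.5, -7.9]
gripper_width: 0.0173
units [-0.012 -0.013  0.042] tool yaw vs module deg -0.15 tilt [-0.0006 -0.0006] pos [ 0.59243829 -0.10151946  0.04749601] F [-4.2 -0.5 -7.9] t 5.15 w 0.017330019241513745 j [ 15.4  57.8 -18.2  88.4  25.4  38.    1.6]
time: 5.52
tool_pos: [0.5926, -0.1018, 0.0475]
orientation: [[0.957, 0.289, -0.003], [0.289, -0.957, 0.003], [-0.002, -0.004, -1.0]]
contact_force: [-14.8, 14.9, 0.4]
gripper_width: 0.0175
units [-0.014 -0.019  0.041] tool yaw vs module deg -0.05 tilt [-0.0027  0.0033] pos [ 0.59263191 -0.10181555  0.04745574] F [-14.8  14.9   0.4] t 5.525 w 0.01753627325540368 j [ 15.6  57.9 -18.5  88.1  25.3  38.3   2. ]
```

View pics/t2.png

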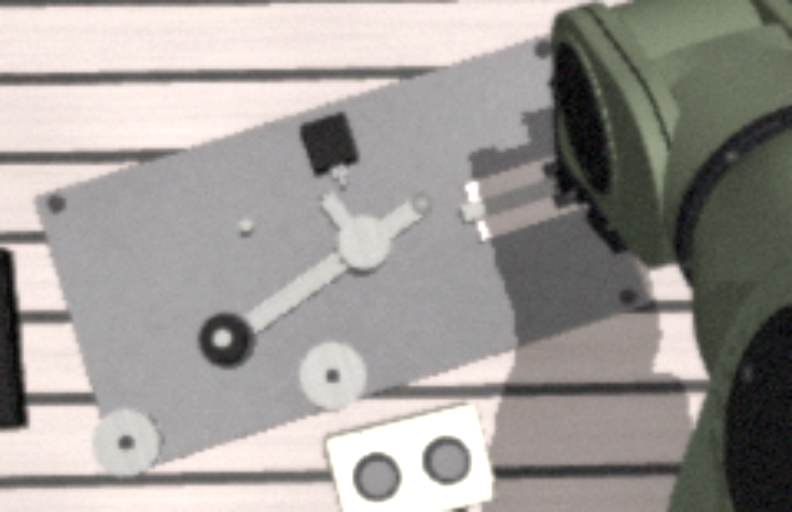

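The tongue tip has moved from about (415,228) to (470,210), roughly 40 mm. The tool has stalled against the end stop with about 20 N of force, so the lock is fully out. I'll release and lift.

```bash
python3 -m handwheel '[[[0,0,0],[0,0,0],40],[[0,0,0],[0,0,0],85],[[0,0,0],[0,0,0],85],[[0,0,0],[0,0,0],85],[[0,0,0],[0,0,-0.5],85],[[0,0,0],[0,0,-0.9],85],[[0,0,0],[0,0,-0.6],85],[[0,0,0],[0,0,0],85]]' 40
python3 -c "
from h import *
need(-45.5,134.6,.165)"
```

```text
time: 6.58
tool_pos: [0.5948, -0.1044, 0.1696]
orientation: [[0.958, 0.287, 0.004], [0.287, -0.958, -0.0], [0.004, 0.002, -1.0]]
contact_force: [0.9, 1.2, -0.5]
gripper_width: 0.0851
units [-0.622 -4.63   0.066] tool yaw vs module deg -0.15 tilt [ 0.0041 -0.0005] pos [ 0.59477062 -0.10444849  0.16957239] F [ 0.9  1.2 -0.5] t 6.575 w 0.0850660529050522 j [ 17.5  48.2 -22.4  83.1  21.   52.6   5.8]
```

```bash
python3 -m handwheel '[[[0,0,0],[-0.1,-0.77,0],85],[[0,0,0],[-0.1,-0.77,0],85],[[0,0,0],[-0.1,-0.77,0],85],[[0,0,0],[-0.1,-0.77,0],85],[[0,0,0],[-0.11,-0.77,0],85],[[0,0,0],[-0.11,-0.77,0],85],[[0,0,0],[0,0,0],85]]' 40
python3 -c "
from h import *
need(-45.5,133.6,.05)
import cv2
from workcell import grab_frame
for n in('side','top'):
  p,d=grab_frame(n);cv2.imwrite('pics/'+n+'3.png',cv2.convertScaleAbs(cv2.resize(p[110:330,180:400],None,fx=2.5,fy=2.5),alpha=1.8))"
```

```text
time: 7.45
tool_pos: [0.4769, 0.1535, 0.1667]
orientation: [[0.956, 0.292, -0.001], [0.292, -0.956, 0.001], [-0.001, -0.001, -1.0]]
contact_force: [0.1, -1.0, 0.1]
gripper_width: 0.0853
units [0.025 0.072 1.945] tool yaw vs module deg 0.16 tilt [-0.001   0.0011] pos [0.47691257 0.15351374 0.1666989 ] F [ 0.1 -1.   0.1] t 7.45 w 0.08526580362782478 j [-11.2  40.5 -18.3 104.8  19.3  37.8 -23.8]
```

View pics/side3.png

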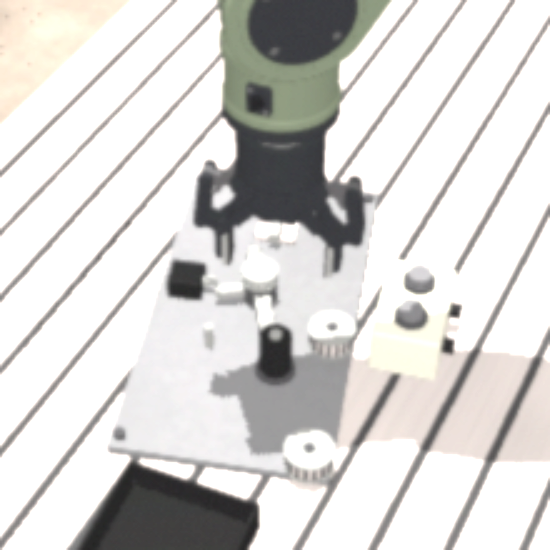

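View pics/top3.png

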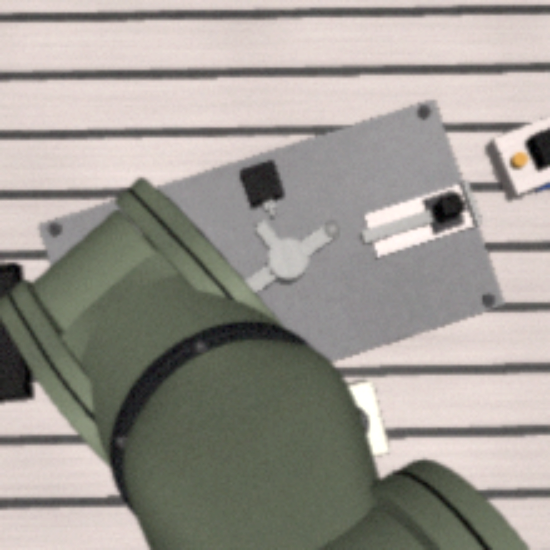

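The lock stayed out: in top3.png the grip at (447,208) is against the end strip. The fingers are centred on the idler in the side view (280 against 276). I'll descend and pinch.

```bash
python3 -m handwheel '[[[0,0,0],[0.02,0.07,0.6],85],[[0,0,0],[0,0,0.7],85],[[0,0,0],[0,0,0.6],85],[[0,0,0],[0,0,0.06],85],[[0,0,0],[0,0,0],32],[[0,0,0],[0,0,0],22],[[0,0,0],[0,0,0],22],[[0,0,0],[0,0,0],22]]' 40
python3 -c "
from h import *
for q in (0,.15,.3,.45,.59):
  need(-10+120*np.cos(1.871-q),20+120*np.sin(1.871-q),.05)"
```

```text
time: 8.55
tool_pos: [0.4812, 0.1469, 0.0504]
orientation: [[0.958, 0.287, 0.001], [0.287, -0.958, 0.0], [0.002, 0.0, -1.0]]
contact_force: [0.1, -1.2, 10.8]
gripper_width: 0.0307
units [-0.013 -0.075  0.007] tool yaw vs module deg -0.14 tilt [0.0015 0.0004] pos [0.48123064 0.14686003 0.05043169] F [ 0.1 -1.2 10.8] t 8.55 w 0.030743102489515506 j [-14.6  52.  -11.1 109.5  25.3  20.8 -28.6]
units [ 0.279 -0.142  0.008] tool yaw vs module deg -0.14 tilt [0.0015 0.0004] pos [0.48123064 0.14686003 0.05043169] F [ 0.1 -1.2 10.8] t 8.55 w 0.030743102489515506 j [-14.6  52.  -11.1 109.5  25.3  20.8 -28.6]
units [ 0.578 -0.166  0.008] tool yaw vs module deg -0.14 tilt [0.0015 0.0004] pos [0.48123064 0.14686003 0.05043169] F [ 0.1 -1.2 10.8] t 8.55 w 0.030743102489515506 j [-14.6  52.  -11.1 109.5  25.3  20.8 -28.6]
units [ 0.877 -0.144  0.009] tool yaw vs module deg -0.14 tilt [0.0015 0.0004] pos [0.48123064 0.14686003 0.05043169] F [ 0.1 -1.2 10.8] t 8.55 w 0.030743102489515506 j [-14.6  52.  -11.1 109.5  25.3  20.8 -28.6]
units [ 1.15  -0.084  0.009] tool yaw vs module deg -0.14 tilt [0.0015 0.0004] pos [0.48123064 0.14686003 0.05043169] F [ 0.1 -1.2 10.8] t 8.55 w 0.030743102489515506 j [-14.6  52.  -11.1 109.5  25.3  20.8 -28.6]
```

```bash
python3 -m handwheel '[[[0,0,0],[0.12,-0.03,0],22],[[0,0,0],[0.14,-0.03,0],22],[[0,0,0],[0.14,-0.02,0],22],[[0,0,0],[0.14,-0.01,0],22],[[0,0,0],[0.14,0.01,0],22],[[0,0,0],[0.14,0.02,0],22],[[0,0,0],[0.14,0.02,0],22],[[0,0,0],[0,0,0],22]]' 40
python3 -c "
from h import *
for q in (.55,.59):
  need(-10+120*np.cos(1.871-q),20+120*np.sin(1.871-q),.05)
import cv2
from workcell import grab_frame
for n in('side','top'):
  p,d=grab_frame(n);cv2.imwrite('pics/'+n+'4.png',cv2.convertScaleAbs(cv2.resize(p[110:330,180:400],None,fx=2.5,fy=2.5),alpha=1.8))"
```

```text
time: 9.55
tool_pos: [0.5343, 0.1673, 0.0501]
orientation: [[0.958, 0.288, -0.002], [0.288, -0.958, 0.002], [-0.001, -0.002, -1.0]]
contact_force: [-10.1, 7.6, 8.6]
gripper_width: 0.031
units [ 0.127 -0.033  0.001] tool yaw vs module deg -0.09 tilt [-0.0015  0.0021] pos [0.53432374 0.16730485 0.05008911] F [-10.1   7.6   8.6] t 9.55 w 0.030993365237787833 j [-13.1  54.9 -14.6  97.5  23.5  30.7 -25.3]
units [ 0.205 -0.011  0.001] tool yaw vs module deg -0.09 tilt [-0.0015  0.0021] pos [0.53432374 0.16730485 0.05008911] F [-10.1   7.6   8.6] t 9.55 w 0.030993365237787833 j [-13.1  54.9 -14.6  97.5  23.5  30.7 -25.3]
```

View pics/side4.png

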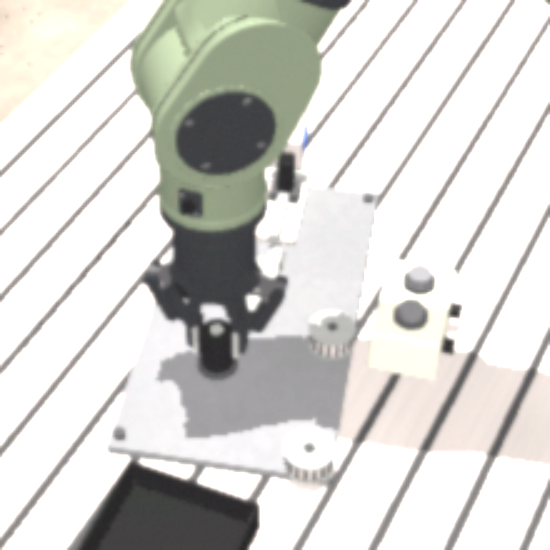

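View pics/top4.png

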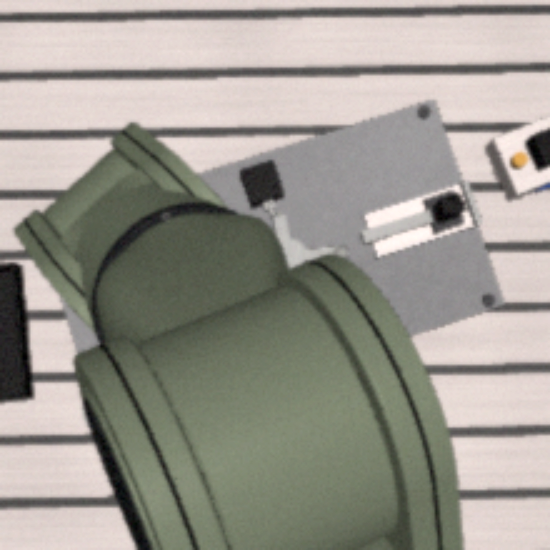

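The idler (217,328 in side4.png) is held between the fingers, with the arm at about 0.48 rad. I'll go on towards the stop in small steps.

```bash
python3 -m handwheel '[[[0,0,0],[0.08,0.02,0],22],[[0,0,0],[0.05,0.01,0],22],[[0,0,0],[0.03,0.01,0],22],[[0,0,0],[0,0,0],22]]' 40
cat > look.py <<'E'
import sys
from h import *
for q in (.59,.62):
  need(-10+120*np.cos(1.871-q),20+120*np.sin(1.871-q),.05)
import cv2
from workcell import grab_frame
m=np.load('m.npy')
p,d=grab_frame('side')
c=p[210:280,235:305].copy();c=cv2.convertScaleAbs(cv2.resize(c,None,fx=8,fy=8,interpolation=cv2.INTER_CUBIC),alpha=2)
for q,col in((.5,(255,0,0)),(.55,(0,255,255)),(.6,(0,0,255)),(.62,(0,255,0))):
  u=proj('side',np.r_[w(m,-.01+.12*np.cos(1.871-q),.02+.12*np.sin(1.871-q)),.082])
  u=(u+.5-[235,210])*8;print(q,u);cv2.circle(c,tuple(int(i) for i in u),3,col,-1)
cv2.imwrite('pics/'+sys.argv[1],c)
E
python3 look.py s5.png
```

```text
time: 10.15
tool_pos: [0.5436, 0.1677, 0.05]
orientation: [[0.958, 0.288, -0.003], [0.288, -0.958, 0.002], [-0.002, -0.002, -1.0]]
contact_force: [-13.5, 8.0, 6.9]
gripper_width: 0.031
units [ 0.055 -0.05  -0.   ] tool yaw vs module deg -0.09 tilt [-0.0025  0.0018] pos [0.54356679 0.16766863 0.04999027] F [-13.5   8.    6.9] t 10.15 w 0.030981393024574505 j [-12.6  55.4 -15.1  95.5  23.3  32.3 -24.6]
units [ 0.113 -0.032 -0.   ] tool yaw vs module deg -0.09 tilt [-0.0025  0.0018] pos [0.54356679 0.16766863 0.04999027] F [-13.5   8.    6.9] t 10.15 w 0.030981393024574505 j [-12.6  55.4 -15.1  95.5  23.3  32.3 -24.6]
0.5 [250.04764678 250.53705701]
0.55 [231.84771096 244.77117943]
0.6 [214.1404204  238.35590317]
0.62 [207.20672696 235.61283239]
```

View pics/s5.png

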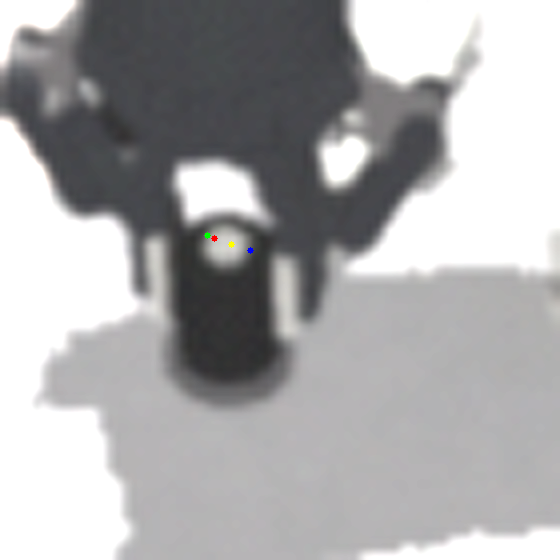

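The idler's hub is at (226,245), which gives q of about 0.565 and agrees with the tool pose. One small step more.

```bash
python3 -m handwheel '[[[0,0,0],[0.05,0.02,0],22],[[0,0,0],[0,0,0],22],[[0,0,0],[0,0,0],22]]' 40
python3 look.py s6.png
```

```text
time: 10.58
tool_pos: [0.5466, 0.1674, 0.05]
orientation: [[0.958, 0.288, -0.003], [0.288, -0.958, 0.002], [-0.002, -0.002, -1.0]]
contact_force: [-13.4, 7.9, 6.7]
gripper_width: 0.0308
units [ 0.008 -0.069 -0.   ] tool yaw vs module deg -0.1 tilt [-0.0028  0.0017] pos [0.54662201 0.16738673 0.04998055] F [-13.4   7.9   6.7] t 10.575 w 0.03076756555748898 j [-12.5  55.6 -15.2  94.8  23.2  32.9 -24.3]
units [ 0.065 -0.051 -0.   ] tool yaw vs module deg -0.1 tilt [-0.0028  0.0017] pos [0.54662201 0.16738673 0.04998055] F [-13.4   7.9   6.7] t 10.575 w 0.03076756555748898 j [-12.5  55.6 -15.2  94.8  23.2  32.9 -24.3]
0.5 [250.04764678 250.53705701]
0.55 [231.84771096 244.77117943]
0.6 [214.1404204  238.35590317]
0.62 [207.20672696 235.61283239]
```

View pics/s6.png

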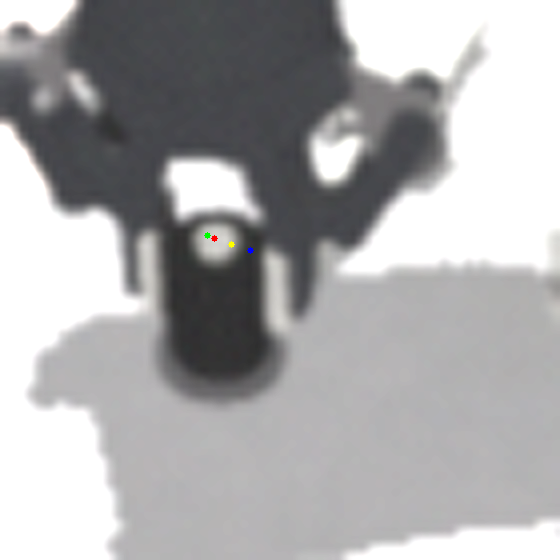

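```bash
python3 -m handwheel '[[[0,0,0],[0,0,0],22],[[0,0,0],[0,0,0],22],[[0,0,0],[0,0,0],22],[[0,0,0],[0,0,0],22]]' 40; python3 -c "
from workcell import *
print(close_job())"
```

```text
time: 11.12
tool_pos: [0.5466, 0.1674, 0.05]
orientation: [[0.958, 0.288, -0.003], [0.288, -0.958, 0.002], [-0.002, -0.002, -1.0]]
contact_force: [-13.1, 7.6, 7.6]
gripper_width: 0.0312
the job is handed in; nothing more can be done
None
```

The lock is out at its end stop, and the tensioner arm is held back at about 0.59 rad of its 0.62. I handed the job in at 11.1 s with the fingers still pinching the idler at 40 N.

- **Lock:** I slid the grip towards the module's -y until the tool stalled with about 20 N. The picture showed the tongue drawn back about 40 mm, and later pictures showed it staying there.
- **Arm:** I pinched the idler from above and swung it past the ratchet click. The tool pose and the side camera both gave about 0.59 rad. The force did not rise on the last step, so the bar does not seem to be pressing on the stop pin. The pose and force stayed steady over the last half second before handing in.
- **Bystanders:** The valve block, button box and tray looked unmoved in the pictures after the main swing. I checked this by eye and took no fresh look at them after the last small steps.
- **Disagreements:** When I closed on the idler, the tool was about 4 mm nearer the pivot than the model predicted. The two cameras' readings differed by 2 to 5 mm. While gripping the lock there was a brief vertical force of up to 28 N, well under the 120 N wrist limit.

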